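# Tilt the oversize cover board into the dowel box

### The arm

A 7-joint arm with a two-finger parallel gripper is mounted at the origin on a cart in front of the work surface, level with it; the furniture and walls round the work are solid. World frame = base frame: x ahead of the robot, y to its left, z up, the work surface at z = 0. Lengths are in m, angles in rad, forces in N, time in s.
With the tool pointing down it reaches from about 0.4 to 0.9 m from the base axis. Payload 5.6 kg.
Tool frame: the origin (TCP) lies midway between the tips of the shut fingers; the grasp point (between the pads) lies 19 mm behind it; x points along the fingers, z is the direction in which the jaws open and shut, and the axes are right-handed (so a half turn about x gives the same grasp; the last joint's range is limited). The gripper opens to 92 mm and grips with 3 to 60 N. Pads are 20 mm wide; open, the fingers measure 128 mm over their backs; the gripper's body (75 mm by 189 mm) begins 69 mm behind the grasp point.
Start: joints at [-1.242, 0.468, -0.012, 1.603, 0.006, 1.071, -0.056], TCP at [0.236, 0.606, 0.215] pointing down, gripper open.
Joint ranges: [-2.53, 2.53], [-0.31, 2.02], [-1.57, 1.55], [0.28, 2.44], [-1.29, 4.43], [0.15, 1.84], [-2.92, 2.92]. Speed limits (rad/s): [2.57, 2.57, 3.14, 3.14, 3.14, 3.14, 3.14].

### API

Orientations are given as a unit quaternion [x, y, z, w].
In Python, from plant import move_pose, line_to, movej, move_gripper, sleep, solve_ik, get_obs, capture, calibration, IKError, finish_job gives the robot as it stands. Calls block until the motion is done:
- move_pose(position, orientation): joint-space move of the TCP to a pose.
- line_to(position, attitude=None, rate=0.15, f_stop=None): straight line of the TCP; attitude=None keeps the orientation; rate is the mean speed in m/s. With f_stop (N) it stops when the force on the tool has changed by that much, and returns True; else False.
- movej(angles): joint-space move.
- move_gripper(opening, f_grip=None): opening from 0.0 (shut) to 1.0 (fully open); f_grip is the grip in N (None keeps the last); returns when the fingers have stopped.
- sleep(seconds).
- solve_ik(position, orientation): joint angles nearest the present ones, or None.
- get_obs(): the state.
- capture(name): name is "scene" or "top" or "wrist"; returns the picture (420x560x3 uint8, red, green, blue); there is no depth.
- calibration(name): a dict with "camera_matrix" (3x3 intrinsics, pixels), "rvec" (rotation vector, rad) and "tvec" (3), from world to camera coordinates, as OpenCV has them; the wrist camera has in their place "T_tool_cam" (4x4, takes a point from camera to tool coordinates, whose origin is the TCP and whose axes are the tool frame's). Camera axes: x right, y down, z forward; pixel columns grow to the right and rows downward; lengths in m; the calibration is good to about 2 mm. A picture is of the moment at which its call begins: read the wrist's pose just before it. calibration takes no time and is no camera call.
A pose or a line that the arm cannot do raises IKError and nothing moves.
- finish_job(): hands the job in, once; it reports no verdict.
The state is a dict: "t": time; "q": joint angles; "joint_vel": joint speeds; "joint_efforts": joint torques, N m; "tool_pos": TCP position; "tcp_rot": TCP orientation; "force": force on the tool from outside, world axes, zero at the start; "moment": the same for the moment, N m; "opening": opening from 0.0 (shut) to 1.0 (fully open).
Only numpy, scipy, OpenCV 4.12 (cv2) and the standard library are available. Lean on these libraries where they do the work, as an engineer would, in place of code of your own. Each camera call takes 0.05 s, during which the arm holds its last target. There are 200 camera calls.

### The job

Close the dowel box with its cover board, which is longer than the mouth: take the board by its rail, tuck one end tilted under the box's deep lip, lower the other end until the board lies flat on the ledges, then slide it under the short lip and press it home against the hidden rubber buffer with a gentle steady push of about 10 newtons (never more than 15, and set the board down gently without forcing it anywhere). Let go and leave the board lying flat under both lips, without disturbing the other things on the bench.

Things in the scene. Friction and masses are not known exactly. Their poses are not given: they have to be found in the camera images.
- dowel_box: low open wooden box fixed to the bench, 140 x 244 x 66 mm (its x, y, z), origin under its centre, yaw within 0.35 rad of 0. Inside width 120 mm (x = -60..60). A 6 mm thick lip (z 60 to 66 mm) crosses the top at each end: the wide, deep one at +y (robot's left), the narrow, short one at -y. Three loose dowels lie on its floor, below the ledges.
- deep_lip (a point): middle of the deep lip's inner lower edge: y = 64 mm, z = 60 mm of the box, axes as the box's. Under this lip the pocket runs 48 mm on in +y to the end wall. The mouth from here to the short lip is 142 mm long.
- short_lip (a point): middle of the short lip's inner lower edge: y = -78 mm, z = 60 mm of the box, axes as the box's. The pocket under it runs in -y. A flat board clears this lip only with its middle at y = 12 to 22 mm of the box.
- ledge (a point): point at ledge height over the box's origin, z = 36 mm of the box. Ledges run round inside at this height, 24 mm below the lips: 10 mm wide at the sides, to y = 50 and y = -62 mm at the ends, so the board rests with its underside here.
- buffer_block: buffer hidden under the short lip; origin on the pocket's end wall (y = -112, z = 47 mm of the box), axes as the box's. The face of its rubber pad (60 x 16 mm, facing +y) stands at an unseen depth, each time different, 8 to 28 mm in from the lip's edge (board's middle at y = +4 to -16 mm): find it by feel. It yields 1 mm per 6 N, stroke 6 mm.
- cover_board: loose wooden cover board lying on the bench, 112 x 180 x 10 mm (its x, y, z), 0.25 to 0.5 kg, both ends alike; origin at the centre of its underside, z up. Across its middle stands a wooden grip rail along its x, 80 mm long, 14 mm thick (in y), from z = 10 to 52 mm: pinch it across the 14 mm.
- board_end_a (a point): middle of the lower edge at the board's +y end (y = 90 mm)
- board_end_b (a point): middle of the lower edge at the board's -y end (y = -90 mm)
- wedge: oak wedge 22 x 60 x 19 mm lying between box and board, bystander; origin under its middle
- bung: tapered wooden bung 50 mm wide, 34 mm high, bystander; origin under its middle
- oil_can: tinplate oil can with a long spout, 69 x 91 x 166 mm, bystander; origin under its middle
- mug: white enamel mug 82 x 113 x 80 mm, bystander; origin under its middle
- oilstone: grey oilstone in an oak block 62 x 205 x 35 mm, bystander; origin under its middle

How it is judged:
On the way, in this order (a step that is already met when the one before it is completed fails the run):
1. one end of the board is tucked under the deep lip, at least 10 mm in, while the board is tilted by more than 0.1 rad (((y of board_end_a in the frame of dowel_box above 0.074 m and z of board_end_a in the frame of dowel_box between 0.03 and 0.052 m) or (y of board_end_b in the frame of dowel_box above 0.074 m and z of board_end_b in the frame of dowel_box between 0.03 and 0.052 m)) and angle between cover_board's own z axis and vertical between 0.1 and 0.7 rad), for 0.1 s.
2. the board lies flat on the ledges, between the deep end wall and the short lip (angle between cover_board's own z axis and vertical below 0.035 rad and z of cover_board in the frame of dowel_box between 0.033 and 0.039 m and y of cover_board in the frame of dowel_box between 0.009 and 0.026 m), for 0.1 s.
3. the board, flat, bears on the hidden buffer with more than 3 N for 0.3 s (angle between cover_board's own z axis and vertical below 0.035 rad and z of cover_board in the frame of dowel_box between 0.033 and 0.039 m and contact force between cover_board and buffer_block above 3 N), for 0.3 s.
At the end, for the whole second after the job is handed in: The board is at rest and released, flat within 0.035 rad, with its underside 33 to 39 mm above the box's underside (on the ledges), centred within 6 mm across the box, and its middle between y = -22 and +8 mm of the box, so that both ends are under their lips (angle between cover_board's own z axis and vertical below 0.035 rad and z of cover_board in the frame of dowel_box between 0.033 and 0.039 m and y of cover_board in the frame of dowel_box between -0.022 and 0.008 m and x of cover_board in the frame of dowel_box between -0.006 and 0.006 m and linear speed of cover_board below 0.01 m/s and contact force between cover_board and the fingers below 0.1 N); the robot touches nothing.
It fails at once if the board is pressed on the rubber buffer with more than 16 N (contact force between cover_board and buffer_block above 16 N).
It fails at once if the board is forced against the box with more than 40 N (contact force between cover_board and dowel_box above 40 N).
It fails at once if a bystander (wedge, bung, oil can, mug, oilstone) is moved by more than 20 mm (distance of any of wedge, bung, oil_can, mug, oilstone from where it was at the start of the episode above 0.02 m).
It also fails if it takes over 51 s, if anything falls off the work surface, if the arm or the gripper's body presses on something with over 40 N, if the wrist force passes 120 N, or if a joint passes its speed limit or range.

## Working session

There is one attempt and no reset: what is moved stays moved. The work goes in short steps, each a Python script; the robot and the scene stay as the last script left them, time stands still between calls to the robot, and variables do not carry over. Pictures are saved under pics/ and viewed, about 8 in all and at most 12, crops included, and the job is handed in when it is done.

```bash
mkdir -p pics; ls
cat > h.py <<'E'
import numpy as np, cv2
from plant import *
from scipy.spatial.transform import Rotation as R
def cam(name):
    c=calibration(name); K=np.array(c["camera_matrix"],float)
    if "rvec" in c:
        Rm=cv2.Rodrigues(np.array(c["rvec"],float))[0]; t=np.array(c["tvec"],float).ravel()
        return K,Rm.T,-Rm.T@t
    o=get_obs(); T=np.array(c["T_tool_cam"]); Rt=R.from_quat(o["tcp_rot"]).as_matrix()
    return K,Rt@T[:3,:3],np.array(o["tool_pos"])+Rt@T[:3,3]
def snap(name,fn):
    C=cam(name); im=capture(name); cv2.imwrite("pics/"+fn,im[:,:,::-1]); np.savez("pics/"+fn+".npz",K=C[0],R=C[1],o=C[2]); return im,C
def load(fn):
    d=np.load("pics/"+fn+".npz"); return d["K"],d["R"],d["o"]
def plane(C,px,z):
    K,Rm,o=C; px=np.atleast_2d(px).astype(float)
    d=(np.linalg.inv(K)@np.c_[px,np.ones(len(px))].T).T@Rm.T
    return o+d*((z-o[2])/d[:,2])[:,None]
def proj(C,P):
    K,Rm,o=C; q=(np.atleast_2d(P)-o)@Rm@K.T; return q[:,:2]/q[:,2:]
E
python3 - <<'E'
from h import *
a,C=snap("top","top1.png"); b,D=snap("scene","scene1.png")
print(C,D); o=get_obs(); print(o)
cv2.imwrite("pics/top1b.png",cv2.resize(a[:,:,::-1],(800,600),interpolation=cv2.INTER_CUBIC))
E
```

```text
pics
(array([[512.57977524,   0.        , 280.95554791],
       [  0.        , 512.57977524, 202.57374066],
       [  0.        ,   0.        ,   1.        ]]), array([[ 0.00341519, -0.98905036,  0.14753885],
       [-0.9999335 , -0.00500274, -0.01039045],
       [ 0.01101478, -0.14749356, -0.98900168]]), array([0.34970488, 0.03066317, 1.54237577])) (array([[466.98929335,   0.        , 280.63430369],
       [  0.        , 466.98929335, 209.98051946],
       [  0.        ,   0.        ,   1.        ]]), array([[ 0.76453991, -0.4121064 ,  0.49562792],
       [-0.64445645, -0.50354622,  0.57542774],
       [ 0.01243411, -0.75934809, -0.65056581]]), array([-0.29961041, -1.01069862,  1.20477134]))
{'t': 0.1, 'q': array([-1.24199895,  0.4682968 , -0.01157397,  1.60349243,  0.00600916,
        1.07140874, -0.05631051]), 'joint_vel': array([-5.59329497e-04, -1.64880899e-03, -3.28388257e-04, -2.15477461e-03,
        8.50832411e-04, -1.31102378e-05, -3.05579229e-04]), 'joint_efforts': array([ 1.13178994e-03, -5.21647346e+01, -1.22053485e-02, -2.44368213e+01,
       -5.68040845e-02,  1.39742007e-02,  7.66882204e-05]), 'tool_pos': array([0.23603556, 0.6050837 , 0.21374679]), 'tcp_rot': array([-0.39929382,  0.58424936,  0.39859031,  0.58338914]), 'force': array([-0.3227782 , -0.36239147, -0.04981947]), 'moment': array([-0.0466303 , -0.01474934, -0.02688624]), 'opening': 1.0004345540399515}
```

View pics/top1b.png

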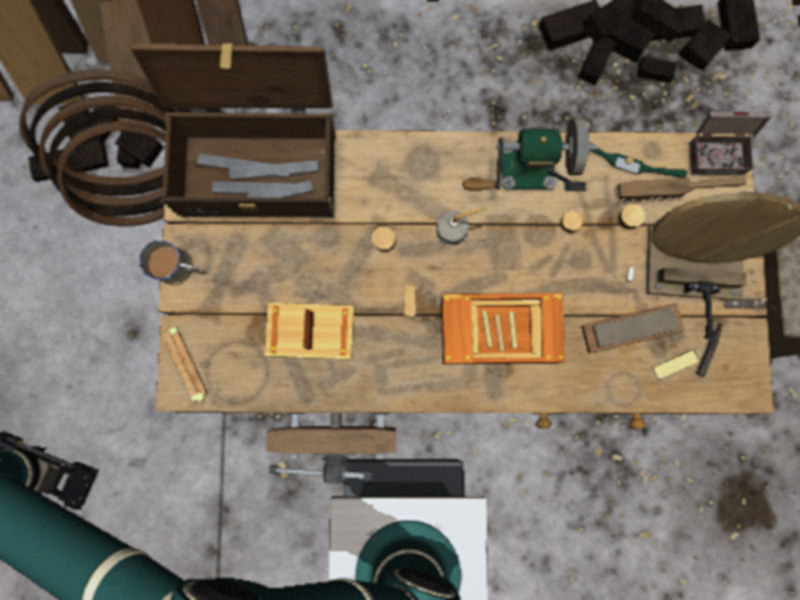

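View pics/scene1.png

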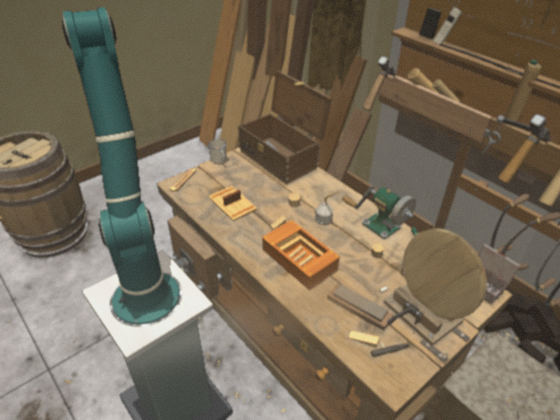

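The top view shows the board at about (310,331) and the box at about (503,328), in 800x600 px. World +y is to the left, and the board's rail runs along world x. The wedge sits between them at (410,300). Next I'll get a coarse fix from this view, then a wrist view over each.

```bash
cat > meas1.py <<'E'
from h import *
a=cv2.imread("pics/top1.png"); C=load("top1.png")
h=cv2.cvtColor(a,cv2.COLOR_BGR2HSV)
s=0.7
for n,(x,y) in dict(board=(280,345),box=(453,328),rail=(308,325),wedge=(410,300),bench=(390,350)).items(): print(n,h[int(y*s),int(x*s)])
m=((h[:,:,1]>160)&(h[:,:,2]>150)).astype(np.uint8)
m=cv2.morphologyEx(m,cv2.MORPH_CLOSE,np.ones((3,3)))
cs,_=cv2.findContours(m,cv2.RETR_EXTERNAL,cv2.CHAIN_APPROX_NONE)
for c in cs:
    if cv2.contourArea(c)>300:
        r=cv2.minAreaRect(c); b=cv2.boxPoints(r)
        for z in (0.01,0.066):
            P=plane(C,b,z); print(r[0],z,P.mean(0).round(4),np.linalg.norm(P[1]-P[0]).round(4),np.linalg.norm(P[2]-P[1]).round(4),np.degrees(np.arctan2(*(P[1]-P[0])[[1,0]])).round(2))
E
python3 meas1.py
python3 - <<'E'
from h import *
print(calibration("wrist"))
# tool down: x=-z world
def down(yaw): # jaw axis z_tool at yaw angle from world +y
    z=np.array([-np.sin(yaw),np.cos(yaw),0]);x=np.array([0,0,-1.]);y=np.cross(z,x)
    return R.from_matrix(np.c_[x,y,z]).as_quat()
for p in ([.5,.17,.4],[.5,-.2,.4]):
  for f in (0,np.pi): print(p,f,solve_ik(p,down(f)))
E
```

```text
board [ 23 117 224]
box [ 13 188 214]
rail [ 10 191 100]
wedge [ 19 115 218]
bench [ 19  75 160]
(352.0, 229.5) 0.01 [ 0.4981 -0.1993  0.01  ] 0.2545 0.1418 -89.71
(352.0, 229.5) 0.066 [ 0.4927 -0.1909  0.066 ] 0.2452 0.1367 -89.71
{'camera_matrix': array([[337.72728037,   0.        , 286.93131004],
       [  0.        , 337.72728037, 213.51317044],
       [  0.        ,   0.        ,   1.        ]]), 'T_tool_cam': array([[-4.06046646e-04, -2.93706387e-01,  9.55895598e-01,
        -1.68910591e-01],
       [ 4.21189875e-04, -9.55895642e-01, -2.93706221e-01,
         8.29285072e-02],
       [ 9.99999829e-01,  2.83355121e-04,  5.11844375e-04,
         4.48662805e-04],
       [ 0.00000000e+00,  0.00000000e+00,  0.00000000e+00,
         1.00000000e+00]])}
[0.5, 0.17, 0.4] 0 [-0.6027785   0.11447674  0.23613243  1.65860566 -0.02726443  1.3717325
  1.20805385]
[0.5, 0.17, 0.4] 3.141592653589793 [-0.95857813  0.11451312  0.63579678  1.67841623 -0.06927899  1.37136417
 -1.88296796]
[0.5, -0.2, 0.4] 0 [-0.58617501  0.1861996   1.06896528  1.67121786 -0.16597953  1.38256419
  2.0775357 ]
[0.5, -0.2, 0.4] 3.141592653589793 [-0.72261933  0.25259813  1.28274896  1.67558808 -0.24570913  1.39804963
 -0.97649073]
```

```bash
cat >> h.py <<'E'
def down(yaw,flip=0,tilt=0):
    "tool pointing down, jaws along box/board y at given yaw; tilt lowers the +y end"
    M=R.from_euler('z',yaw)*R.from_euler('x',-tilt)*R.from_matrix(np.c_[[0,0,-1.],[-1.,0,0],[0,1.,0]])
    if flip: M=M*R.from_euler('x',np.pi)
    return M.as_quat()
E
python3 - <<'E'
from h import *
C=load("top1.png"); print("board~",plane(C,[[310*.7,331*.7]],0.03))
print("start z",R.from_quat(get_obs()["tcp_rot"]).as_matrix()[:,2])
b=plane(C,[[310*.7,331*.7]],0.03)[0]
az=np.arctan2(b[1],b[0])
movej([-az,0.30,0.0,1.80,0,1.05,0.3])
for f in (0,1): print(f,solve_ik([b[0],b[1],.22],down(0,f)))
print(get_obs()["t"],get_obs()["tool_pos"])
E
```

```text
board~ [[0.48736916 0.20342315 0.03      ]]
start z [ 0.36338018  0.93163963 -0.00156574]
0 [-0.32050805  0.26632603 -0.1630639   1.88659638  0.05104085  0.99263813
  1.0649672 ]
1 [-0.74652601  0.25626362  0.34021096  1.91394727 -0.10148425  0.98785907
 -1.93142199]
1.9583 [0.52825026 0.18586843 0.23487991]
```

Run:
```python
from h import *
move_pose([.488,.203,.22],down(0)); snap("wrist","w1.png")
q=solve_ik([.493,-.191,.25],down(0)); print(q)
move_pose([.493,-.191,.25],down(0)); snap("wrist","w2.png")
print(get_obs()["t"],get_obs()["tool_pos"],get_obs()["q"])
a=np.hstack([cv2.imread("pics/w1.png"),cv2.imread("pics/w2.png")]); cv2.imwrite("pics/w12.png",cv2.resize(a,(800,300),interpolation=cv2.INTER_AREA))
```

```text
[ 0.25475096  0.22430501  0.06008407  1.86445547 -0.0153696   1.05327431
  1.8917339 ]
4.2833 [ 0.49350942 -0.18941063  0.24984324] [ 0.25323956  0.22452111  0.05856045  1.86453491 -0.01562047  1.0532484
  1.89135441]
```

View pics/w1.png

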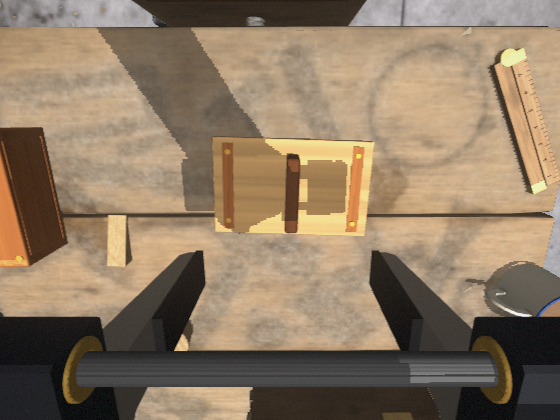

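View pics/w2.png

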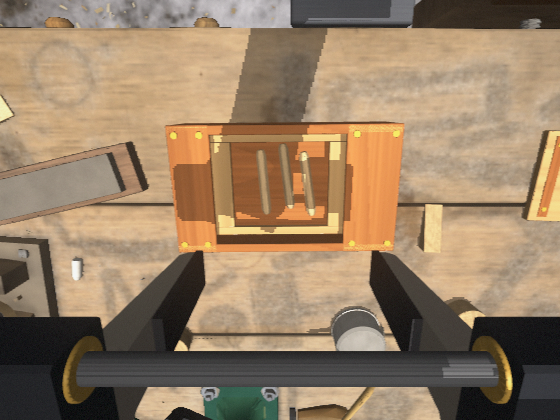

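In w1, the board's top corners are near (212,137), (373,141), (366,236) and (216,233), and its rail top runs from (294,155) to (291,231). In w2, the box's top corners are near (167,125), (404,123), (395,251) and (179,251). The lip inner edges are at columns of about 212 (short) and 345 (deep).

Run:
```python
from h import *
for fn,c,z,dims in (("w1.png",[(212,137),(373,141),(366,236),(216,233)],.01,(.18,.112)),("w2.png",[(167,125),(404,123),(395,251),(179,251)],.066,(.244,.14))):
    g=cv2.cvtColor(cv2.imread("pics/"+fn),cv2.COLOR_BGR2GRAY); C=load(fn)
    s=cv2.cornerSubPix(g,np.float32(c).reshape(-1,1,2),(4,4),(-1,-1),(3,50,.01)).reshape(-1,2)
    print(fn,s.round(1).tolist())
    for pts in (np.array(c),s):
        P=plane(C,pts,z)[:,:2]
        (cx,cy),(w,h),a=cv2.minAreaRect(np.float32(P)*1000)
        d=lambda i,j:np.linalg.norm(P[i]-P[j]).round(4)
        l=P[1]+P[2]-P[0]-P[3]; yaw=np.arctan2(-l[0],l[1]); w2=P[0]+P[1]-P[2]-P[3]; yaw2=np.arctan2(-w2[1],-w2[0])
        print("ctr",P.mean(0).round(4),"sides",d(0,1),d(3,2),d(0,3),d(1,2),"yaw",yaw.round(4),yaw2.round(4))
C=load("w1.png"); P=plane(C,[(294,155),(291.5,231)],.052); print("rail",P.mean(0),np.linalg.norm(P[1]-P[0]),P[1]-P[0])
C=load("w2.png"); P=plane(C,[(345.5,192),(212,192)],[.066]) ; print("lip edges",P)
```

```text
w1.png [[212.3000030517578, 136.6999969482422], [373.70001220703125, 141.5], [363.79998779296875, 235.5], [214.8000030517578, 231.10000610351562]]
ctr [0.4922 0.2095] sides 0.1771 0.1796 0.1123 0.1118 yaw -0.0236 -0.0121
ctr [0.4915 0.2088] sides 0.1776 0.1783 0.1102 0.1106 yaw -0.0307 -0.0353
w2.png [[164.6999969482422, 125.0], [402.79998779296875, 123.4000015258789], [395.0, 251.0], [179.8000030517578, 254.3000030517578]]
ctr [ 0.494  -0.1897] sides 0.2395 0.2444 0.138 0.1401 yaw 0.0063 0.0141
ctr [ 0.4951 -0.1905] sides 0.2406 0.2439 0.142 0.1398 yaw 0.0138 0.0282
rail [0.48836865 0.20981975 0.052     ] 0.08012068351401795 [ 0.08009    -0.00221705  0.        ]
lip edges [[ 0.49489509 -0.12625537  0.066     ]
 [ 0.49521799 -0.26935212  0.066     ]]
```

Run:
```python
from h import *
def edges(fn,z,lines):
    g=cv2.GaussianBlur(cv2.imread("pics/"+fn),(3,3),0).astype(float); C=load(fn); out=[]
    for ax,lo,hi,pos0,pos1,w in lines:  # ax='h': edge roughly horizontal from (lo,pos0) to (hi,pos1)
        pts=[]
        for u in range(lo,hi,4):
            p=pos0+(pos1-pos0)*(u-lo)/(hi-lo); r=np.arange(int(round(p))-w,int(round(p))+w+1)
            L=g[r,u] if ax=='h' else g[u,r]
            d=np.abs(np.diff(L,axis=0)).sum(1); k=int(d.argmax())
            dd=d[max(k-1,0):k+2]; rr=r[max(k-1,0):k+2]+.5
            q=(dd*rr).sum()/dd.sum(); pts.append((u,q) if ax=='h' else (q,u))
        P=plane(C,np.array(pts),z)[:,:2]
        for _ in range(3):
            vx,vy,x0,y0=cv2.fitLine(np.float32(P),cv2.DIST_HUBER,0,.0005,.0005).ravel()
            e=(P-[x0,y0])@[-vy,vx]; P=P[np.abs(e)<max(.0012,1.5*e.std())]
        a=np.arctan2(vy,vx); a=(a+np.pi/4)%(np.pi/2)-np.pi/4
        print(fn,ax,lo,"yaw %.4f n %d rms %.2fmm pt %.4f %.4f"%(a,len(P),1e3*((P-[x0,y0])@[-vy,vx]).std(),x0,y0))
edges("w2.png",.066,[('h',175,395,125,123,4),('h',190,240,251,251,4),('h',345,390,251,251,4),('v',130,245,167,179,4),('v',130,245,404,395,4),('v',140,230,345,343,4),('v',140,230,210,217,5)])
edges("w1.png",.01,[('h',220,365,137,141,4),('h',222,360,233,236,4),('v',142,230,212,216,4),('v',146,230,373,366,4)])
```

```text
w2.png h 175 yaw 0.0110 n 40 rms 0.18mm pt 0.4225 -0.2005
w2.png h 190 yaw 0.0044 n 11 rms 0.07mm pt 0.5644 -0.2687
w2.png h 345 yaw -0.0363 n 10 rms 0.57mm pt 0.5636 -0.1000Traceback (most recent call last):
  File "<stdin>", line 18, in <module>
  File "<stdin>", line 11, in edges
ValueError: operands could not be broadcast together with shapes (2,) (3,)
```

```bash
cat > edges.py <<'E'
from h import *
def edges(fn,z,lines):
    g=cv2.GaussianBlur(cv2.imread("pics/"+fn),(3,3),0).astype(float); C=load(fn)
    for ax,lo,hi,pos0,pos1,w in lines:
        pts=[]
        for u in range(lo,hi,4):
            p=pos0+(pos1-pos0)*(u-lo)/(hi-lo); r=np.arange(int(round(p))-w,int(round(p))+w+1)
            L=g[r,u] if ax=='h' else g[u,r]
            d=np.abs(np.diff(L,axis=0)).sum(1); k=int(d[1:-1].argmax())+1
            q=(d[k-1:k+2]*(r[k-1:k+2]+.5)).sum()/d[k-1:k+2].sum(); pts.append((u,q) if ax=='h' else (q,u))
        P=plane(C,np.array(pts),z)[:,:2]
        for _ in range(3):
            vx,vy,x0,y0=cv2.fitLine(np.float32(P),cv2.DIST_HUBER,0,.0005,.0005).ravel()
            e=(P-[x0,y0])@[-vy,vx]; P=P[np.abs(e)<max(.0012,1.5*e.std())]
        a=np.arctan2(vy,vx); a=(a+np.pi/4)%(np.pi/2)-np.pi/4
        print(fn,ax,lo,"yaw %.4f n %d rms %.2fmm pt %.4f %.4f"%(a,len(P),1e3*((P-[x0,y0])@[-vy,vx]).std(),x0,y0))
E
python3 - <<'E'
from edges import *
edges("w2.png",.066,[('h',175,395,125,123,4),('h',190,240,251,251,4),('h',345,390,251,251,4),('v',130,245,167,179,4),('v',130,245,404,395,4),('v',140,230,345,343,4),('v',140,230,210,217,5)])
edges("w1.png",.01,[('h',220,365,137,141,4),('h',222,360,233,236,4),('v',142,230,212,216,4),('v',146,230,373,366,4)])
E
```

```text
w2.png h 175 yaw 0.0110 n 40 rms 0.18mm pt 0.4225 -0.2005
w2.png h 190 yaw 0.0044 n 11 rms 0.07mm pt 0.5644 -0.2687
w2.png h 345 yaw -0.0363 n 10 rms 0.57mm pt 0.5636 -0.1000
w2.png v 130 yaw 0.0108 n 15 rms 0.14mm pt 0.4918 -0.3122
w2.png v 130 yaw 0.0105 n 29 rms 0.20mm pt 0.4870 -0.0701
w2.png v 140 yaw -0.0224 n 20 rms 0.57mm pt 0.4831 -0.1282
w2.png v 140 yaw 0.0433 n 19 rms 0.67mm pt 0.4900 -0.2674
w1.png h 220 yaw -0.0339 n 36 rms 0.18mm pt 0.4360 0.1981
w1.png h 222 yaw -0.0314 n 32 rms 0.41mm pt 0.5467 0.2095
w1.png v 142 yaw -0.0335 n 22 rms 0.35mm pt 0.4962 0.1196
w1.png v 146 yaw -0.0309 n 21 rms 0.20mm pt 0.4929 0.2980
```

Box: centre (0.493, -0.191), yaw 0.011, measured 142 x 242 mm against the given 140 x 244 mm. Board: centre (0.491, 0.209), yaw -0.032, measured 111 x 178 mm. Both match well enough to grasp.

Run:
```python
from h import *
p=np.array([.4912,.2088]); q=down(-.0325)
st=lambda s:(lambda o:print(s,round(o["t"],2),np.round(o["tool_pos"],4),"F",np.round(o["force"],2),"M",np.round(o["moment"],2),"op",round(o["opening"],3)))(get_obs())
move_pose([*p,.13],q); line_to([*p,.018],rate=.1); sleep(.2); st("down")
move_gripper(0.0,40); sleep(.1); st("closed")
line_to([*p,.22],rate=.15); sleep(.3); st("lift")
snap("wrist","w3.png")
```

```text
down 7.29 [0.4916 0.2089 0.0186] F [ 0.76 -0.04 -0.23] M [0.03 0.08 0.  ] op 1.001
closed 8.55 [0.4912 0.2087 0.018 ] F [-0.23  0.22  0.03] M [ 0.02  0.02 -0.04] op 0.15
lift 10.35 [0.491  0.2087 0.2196] F [-0.18 -0.15 -4.46] M [-0.02  0.04 -0.03] op 0.15
```

View pics/w3.png

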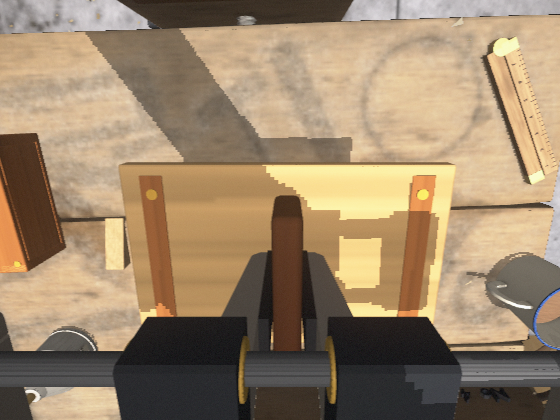

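The board is held level, with its near corners at (120,164) and (454,164). The wrist carries 4.5 N. Next I'll check the offset along the rail, then do the tilted tuck.

```bash
cat >> h.py <<'E'
BX,BY,BYAW=.493,-.191,.0108; DX=0.0
Rb=R.from_euler('z',BYAW).as_matrix()
def tcp(ye,ze,th,dx=0.0,H=.018):
    "TCP pose for board end a at (ye,ze) of box, tilt th"
    yb=np.array([0,np.cos(th),-np.sin(th)]); zb=np.array([0,np.sin(th),np.cos(th)])
    c=np.array([0,ye,ze])-.09*yb+H*zb-[dx,0,0]
    return Rb@c+[BX,BY,0], down(BYAW,0,th)
def st(s):
    o=get_obs(); t=Rb.T@(np.array(o["tool_pos"])-[BX,BY,0]); f=Rb.T@np.array(o["force"])
    print(s,round(o["t"],2),"tcp in box mm",np.round(t*1e3,1),"F",np.round(f,2),"M",np.round(o["moment"],2)); return t,f
def go(ye,ze,th,rate=.1,f=None,s="",dx=0.0):
    p,q=tcp(ye,ze,th,dx); r=line_to(p,attitude=q,rate=rate,f_stop=f); st(s+(" STOP" if r else "")); return r
E
python3 - <<'E'
from h import *
C=load("w3.png"); P=plane(C,[(120,164),(454,164)],.2116)[:,:2]; o=np.array([.491,.2087])
M=R.from_euler('z',-.0325).as_matrix()[:2,:2]; print("near corners rel tcp mm",((P-o)@M*1e3).round(1))
p0,q=tcp(.045,.13,.35); print(p0,solve_ik(p0,q))
for a in [(.048,.042,.35),(.084,.039,.35),(.107,.0375,.2),(.107,.0365,0),(.07,.0365,0)]: print(a,tcp(*a)[0].round(4),solve_ik(*tcp(*a)) is not None)
E
```

```text
near corners rel tcp mm [[-55.5 -87.2]
 [-55.6  88. ]]
[ 0.4933604  -0.22436944  0.17776951] [0.10864543 0.29538635 0.05575748 2.01030386 0.4535351  0.82725077
 1.43473469]
(0.048, 0.042, 0.35) [ 0.4933 -0.2214  0.0898] True
(0.084, 0.039, 0.35) [ 0.4929 -0.1854  0.0868] True
(0.107, 0.0375, 0.2) [ 0.4928 -0.1686  0.073 ] True
(0.107, 0.0365, 0) [ 0.4928 -0.174   0.0545] True
(0.07, 0.0365, 0) [ 0.4932 -0.211   0.0545] True
```

Run:
```python
from h import *
go(.045,.13,.35,.2,None,"hover"); 
sleep(.2); st("settled")
if not go(.048,.044,.35,.08,6,"down"):
    if not go(.084,.0395,.35,.05,6,"tuck"): sleep(.3); st("dwell")
snap("scene","s2.png"); im,_=snap("wrist","w4.png")
s=cv2.imread("pics/s2.png"); c=cv2.resize(s[200:310,220:380],(640,440),interpolation=cv2.INTER_CUBIC); cv2.imwrite("pics/s2c.png",c)
```

```text
hover 12.72 tcp in box mm [  0.3 -32.6 177.8] F [ 0.68 -0.16 -3.57] M [0.59 0.06 0.01]
settled 12.93 tcp in box mm [ 1.000e-01 -3.310e+01  1.778e+02] F [ 0.42  0.   -3.68] M [ 0.63  0.   -0.  ]
down 14.15 tcp in box mm [  0.5 -30.5  92.3] F [-0.05  0.13 -3.51] M [ 0.68  0.01 -0.04]
tuck 15.03 tcp in box mm [-0.   5.4 87.3] F [-0.7  -0.21 -3.77] M [0.62 0.01 0.  ]
dwell 15.32 tcp in box mm [-0.1  5.4 87.3] F [-0.4  -0.25 -3.14] M [ 0.69 -0.04  0.02]
```

View pics/w4.png

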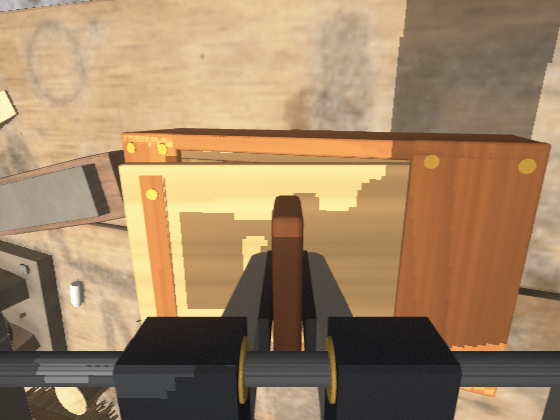

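The board's +y end is under the deep lip (lip edge at column ~408). The left corner is still at (120,164), so the board hasn't slipped in the grip. Next I'll lower it.

Run:
```python
from h import *
ok=not go(.106,.0385,.2,.04,6,"deep")
if ok: ok=not go(.1065,.038,.06,.04,6,"lower")
if ok: ok=not go(.1068,.0375,0,.03,6,"flat")
sleep(.2); st("settled"); 
if ok:
    go(.1068,.0355,0,.01,4,"touch"); sleep(.2); st("settled")
snap("wrist","w5.png")
```

```text
deep 16.09 tcp in box mm [-0.1 21.2 74. ] F [-0.47  0.35 -4.  ] M [ 0.41 -0.02  0.06]
lower 16.57 tcp in box mm [-0.2 17.7 61.3] F [-0.7   0.12 -3.12] M [ 0.16 -0.05  0.05]
flat 16.93 tcp in box mm [-0.  17.2 55.6] F [ 0.03  0.04 -3.57] M [0.07 0.01 0.04]
settled 17.12 tcp in box mm [ 0.3 17.6 55.7] F [ 0.65 -0.19 -3.45] M [0.04 0.01 0.02]
touch STOP 17.39 tcp in box mm [ 0.4 17.2 53.9] F [0.34 0.68 6.2 ] M [0.03 0.32 0.02]
settled 17.59 tcp in box mm [ 0.5 17.2 53.9] F [-0.5   0.39  6.12] M [ 0.06  0.28 -0.04]
```

View pics/w5.png

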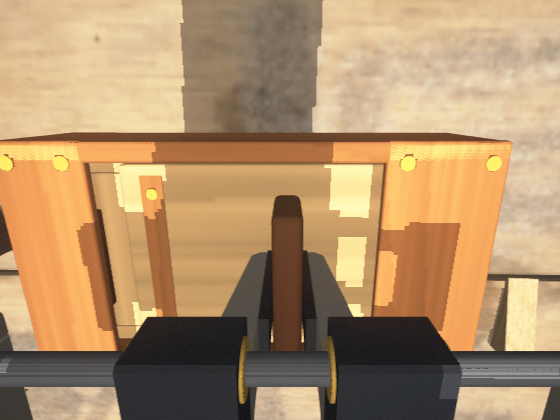

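The board lies flat on the ledges, with its underside reading 35.9 mm. It has the lip edges at columns ~90 (short) and ~385 (deep). I'll relieve the downward load, then slide to find the buffer.

Run:
```python
from h import *
Z=.0362
go(.1068,Z,0,.01,None,"relieve"); sleep(.2); st("settled")
ok=not go(.096,Z,0,.03,6,"to lip"); sleep(.2); t,f0=st("base")
if ok:
    hit=go(.068,Z,0,.008,4.5,"feel"); sleep(.2); t,f=st("contact")
    np.save("base.npy",np.r_[f0,hit,t])
```

```text
relieve 17.98 tcp in box mm [-0.3 16.8 53.9] F [ 0.31  0.39 -1.09] M [0.02 0.04 0.05]
settled 18.18 tcp in box mm [-0.3 16.8 54. ] F [-1.2  -0.46 -1.31] M [-0.01  0.12 -0.02]
to lip 18.68 tcp in box mm [-0.2  5.7 54.1] F [-0.2   0.53 -3.85] M [0.06 0.05 0.02]
base 18.88 tcp in box mm [-0.   6.2 54.2] F [-0.82 -0.21 -3.75] M [ 0.04 -0.    0.03]
feel STOP 20.19 tcp in box mm [-0.2  1.2 53.9] F [0.86 2.05 3.59] M [-0.04  0.15  0.13]
contact 20.39 tcp in box mm [-0.2  1.1 53.9] F [-0.15  0.18  6.27] M [-0.2   0.06  0.14]
```

The stop at y=1.1 came from vertical load (Fz rose, Fy about 0), not from the buffer. I'll carry the board 1 mm above the ledges so the force reading is free of friction.

Run:
```python
from h import *
Z=.0372
o=get_obs(); ye=(Rb.T@(np.array(o["tool_pos"])-[BX,BY,0]))[1]+.09
go(ye,Z,0,.01,None,"lift"); sleep(.2)
f0=np.mean([ (sleep(.02),Rb.T@np.array(get_obs()["force"]))[1] for _ in range(8)],0); print("base",f0.round(2))
hit=go(.068,Z,0,.008,4.5,"feel"); sleep(.2); st("contact")
f=np.mean([ (sleep(.02),Rb.T@np.array(get_obs()["force"]))[1] for _ in range(8)],0); print("after",f.round(2))
np.save("base.npy",f0)
```

```text
lift 20.8 tcp in box mm [-0.7  1.3 54.6] F [-0.22  1.51 -3.41] M [0.17 0.02 0.02]
base [-0.36  1.01 -4.19]
feel STOP 21.87 tcp in box mm [-0.9  1.3 54.4] F [-0.07  0.77 -3.84] M [ 0.03 -0.03  0.04]
contact 22.07 tcp in box mm [-1.5  1.4 54. ] F [ 0.36 -0.8   0.68] M [-0.33 -0.24  0.09]
after [ 0.84 -0.63  0.16]
```

Run:
```python
from h import *
def avg(n=8):
    A=[]; 
    for _ in range(n):
        sleep(.02); o=get_obs(); A.append(np.r_[Rb.T@(np.array(o["tool_pos"])-[BX,BY,0])*1e3,Rb.T@np.array(o["force"]),o["moment"]])
    return np.mean(A,0).round(2), np.std(A,0).round(2)
Z=.0372
a,s=avg(); print("now",a,"sd",s)
y0=.0915
for k in range(7):
    ye=y0-.0007*k
    p,q=tcp(ye,Z,0); line_to(p,attitude=q,rate=.01,f_stop=9 if k else None)
    a,s=avg(6); print(round((ye-.09)*1e3,1),a, round(get_obs()["t"],2))
    if a[4]>8 or abs(a[5]+4)>8: break
snap("wrist","w6.png")
```

```text
now [-1.44  1.45 53.94  1.32 -0.85  0.31 -0.61 -0.44  0.07] sd [0.02 0.01 0.01 0.26 0.3  0.53 0.05 0.04 0.04]
1.5 [-6.000e-01  1.830e+00  5.479e+01  1.000e-01  9.000e-02 -3.820e+00
  1.000e-02 -2.000e-02  2.000e-02] 22.87
0.8 [-2.700e-01  1.170e+00  5.502e+01 -3.000e-02  1.310e+00 -4.130e+00
  4.100e-01  7.000e-02 -2.000e-02] 23.22
0.1 [-2.400e-01  7.600e-01  5.506e+01 -4.300e-01  3.810e+00 -4.230e+00
  1.000e+00  1.800e-01 -4.000e-02] 23.57
-0.6 [-2.400e-01  4.400e-01  5.507e+01 -1.220e+00  5.710e+00 -3.530e+00
  1.380e+00  2.600e-01 -5.000e-02] 23.92
-1.3 [-0.22  0.22 55.11 -1.16  6.62 -2.69  1.59  0.29 -0.08] 24.27
-2.0 [-2.200e-01  3.000e-02  5.513e+01 -1.520e+00  7.770e+00 -2.030e+00
  1.830e+00  3.400e-01 -1.100e-01] 24.62
-2.7 [-0.21 -0.17 55.17 -1.55  9.08 -1.43  2.09  0.4  -0.1 ] 24.97
```

View pics/w6.png

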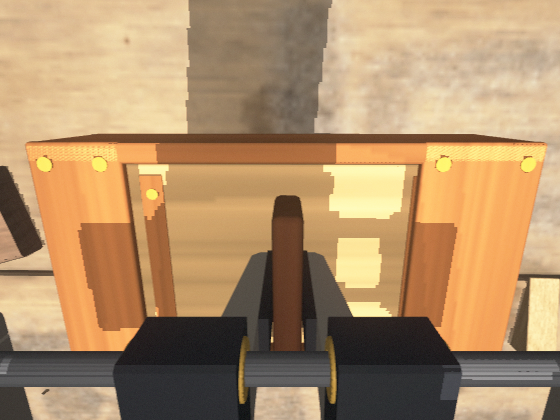

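Reaction Fy rises by about 6 N per mm of travel from y≈1.2 mm, which matches the rubber buffer. It now reads 9.1 N, and the pin at (152,194) hasn't moved, so nothing slipped. I'll bring it to ~10 N, hold, unload, lower, and release.

Run:
```python
from h import *
print("tilt",np.degrees(np.arccos(-R.from_quat(get_obs()["tcp_rot"]).as_matrix()[2,0])).round(2),"deg")
p,q=tcp(.0868,.0372,0); line_to(p,attitude=q,rate=.01,f_stop=4)
for _ in range(3): sleep(.2); st("press")
p,q=tcp(.0908,.0372,0); line_to(p,attitude=q,rate=.01); sleep(.2); st("unload")
r=go(.0908,.0355,0,.01,3,"lower"); sleep(.2); st("on ledges")
move_gripper(.4); sleep(.3); st("open")
o=get_obs(); line_to(np.array(o["tool_pos"])+[0,0,.06],rate=.06); 
line_to(np.array(o["tool_pos"])+[0,0,.2],rate=.15); sleep(.2); st("clear"); print(get_obs()["opening"])
snap("wrist","w7.png"); snap("top","top2.png")
```

```text
tilt 0.18 deg
press 25.47 tcp in box mm [-0.2 -0.3 55.2] F [-1.27  8.86 -1.1 ] M [ 2.23  0.36 -0.14]
press 25.67 tcp in box mm [-0.2 -0.3 55.2] F [-1.68  9.72 -0.29] M [ 2.23  0.43 -0.12]
press 25.87 tcp in box mm [-0.2 -0.3 55.2] F [-1.26  9.62  0.36] M [ 2.2   0.4  -0.09]
unload 26.62 tcp in box mm [-0.2  0.8 55.1] F [-1.12  3.5  -5.36] M [ 1.03  0.22 -0.08]
lower STOP 26.82 tcp in box mm [ 0.1  1.1 53.9] F [1.23 0.14 3.97] M [-0.16 -0.17  0.07]
on ledges 27.02 tcp in box mm [ 0.1  1.1 53.9] F [ 2.19 -2.41  6.11] M [-0.57 -0.32  0.05]
open 27.84 tcp in box mm [-2.2  3.  52.4] F [-0.38  0.36 -1.21] M [-0.   -0.01  0.04]
clear 30.27 tcp in box mm [ -2.6   3.2 251.6] F [-0.08  0.46  0.28] M [ 0.04 -0.    0.05]
0.3996414045232559
```

View pics/w7.png

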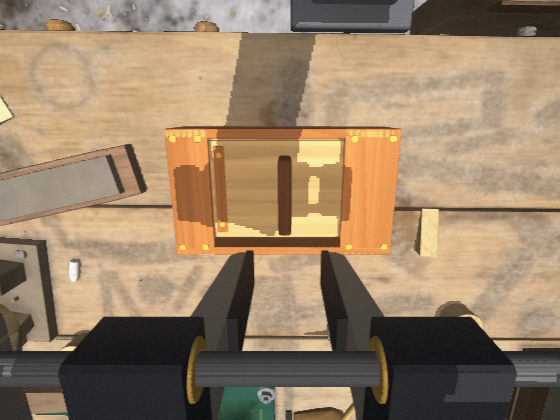

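The board lies under both lips, with the lip edges at columns ~213 and ~342. The rail top runs from (286,156) to (284,235), and the fingers are clear. One numeric check comes next, including that the bystanders haven't moved between the two top views.

Run:
```python
from h import *
C=load("w7.png"); P=plane(C,[(286,156),(284.5,235)],.088); L=(P-[BX,BY,0])@Rb
print("rail ends in box mm",(L*1e3).round(1).tolist(),"centre",(L.mean(0)*1e3).round(1))
a=cv2.imread("pics/top1.png").astype(int); b=cv2.imread("pics/top2.png").astype(int)
d=np.abs(a-b).sum(2)
for n,(x,y) in dict(wedge=(410,300),bung=(383,238),oil=(455,226),mug=(165,262),stone=(633,328)).items():
    x=int(x*.7);y=int(y*.7); print(n,(d[y-12:y+12,x-12:x+12]>90).sum())
```

```text
rail ends in box mm [[-43.1, 3.2, 88.0], [39.3, 1.7, 88.0]] centre [-1.9  2.5 88. ]
wedge 0
bung 0
oil 0
mug 0
stone 0
```

```bash
python3 -c "
from h import *
st('end'); finish_job()"
```

```text
end 30.38 tcp in box mm [ -2.4   3.1 251.9] F [ 0.24 -0.18 -0.55] M [-0.03 -0.04 -0.03]
the job is handed in; nothing more can be done
```

The cover board is lying flat on the ledges under both lips, released, and the job was handed in at 30.4 s with no verdict reported. I gripped the board by its rail and tucked its +y end under the deep lip at 0.35 rad tilt. I then lowered it flat (middle at about y = 17 mm), slid it under the short lip, and pressed it on the buffer.

**Buffer:** I felt it with the board's middle at about y = 1.2 mm, and the force rose roughly as a 6 N/mm pad should. I held it at about 9.6 N; the highest reading was 9.7 N. It stayed above 3 N for well over 1 s.

**Last checks:**
- **Position:** the final picture puts the rail's middle at about x = -1.9 mm, y = +2.5 mm of the box, inside the ±6 mm and -22 to +8 mm limits.
- **Height:** the gripper height put the underside at about 36 mm before I let go; I did not measure it again afterwards.
- **Robot:** the gripper is clear, 0.25 m above the bench.
- **Bystanders:** the before and after top views show no change at any of the five.

**What disagreed:**
- **False contacts:** two early contact stops while sliding were the board touching the ledges (about 10 N vertical), at least mainly, because the held height drifted a few tenths of a millimetre. I then carried it 1 mm above the ledges so the buffer reading was clean.
- **Shift on release:** the gripper moved about 2–3 mm when it opened. The picture's y is also about 1.4 mm off the arm's last reading before opening, which is within camera accuracy.

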